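# Park the knife sharpener's guide arm in its clip

## Task

The knife in the guided-rod sharpener is done: swing the sharpener's hinged arm, which holds the stone over the blade, sideways past the tip of the knife until it stands over the parking clip, then push the arm down past the clip's sprung jaw until the rod sits at the bottom of the clip and the jaw has snapped shut over it. Do not push on the knife, neither with the stone nor otherwise, and leave the things round the sharpener where they stand.

Things in the scene. Friction and masses are not known exactly. Their poses are not given: they have to be found in the camera images.
- sharpener: guided-rod knife sharpener, fixed: grey V-shaped base of two legs, 18 mm high, round steel column where they meet. Origin: foot of the column. In its axes the leg with the knife clamp runs along -x (towards the robot); the leg with the parking clip lies 0.75 rad further round, anticlockwise from above (towards -x, -y). The clamp is up to 137 mm high, 55 to 115 mm from the column
- pivot (a point): point on the column's axis, 190 mm above the worktop, about which the arm both swings and tilts
- swivel (a joint): swing of the arm about the column, rad: 0 = over the clamp leg (sharpener's -x), growing towards the knife's tip and the clip; the arm lies over the clip at 0.75, where a stop ends the swing; range -0.45 to 0.755; stays where it is left, 0.1 N m of friction
- guide_rod (a joint): downward slope of the arm, rad: 0 = level, positive = handle end down; the stone would touch the blade at about 0.36; parked in the clip at 0.52; a stiff pivot, it stays where it is left (about 1 N at the handle lowers it, 3 N raise it)
- handle (a point): middle of the arm's handle, on the rod's axis, 290 mm from the pivot. The arm is a 10 mm steel rod; under it, 98 to 192 mm from the pivot, a grey stone (94 x 22 x 12 mm, its underside 20 mm below the rod's axis); at its end a round black handle, 90 mm long, 26 mm thick (245 to 335 mm from the pivot)
- rod_mark (a point): point on the rod's axis 215 mm from the pivot, between stone and handle: the part that goes into the clip
- clip_seat (a point): where the rod mark lies when the arm is parked: on the parked rod's axis, 5 mm above the clip's floor, 83 mm above the worktop, 187 mm out from the column's axis
- clip: steel parking clip, 18 mm long along the rod, tilted 0.52 rad with it, slot about 14 mm wide. Origin at the clip seat; x runs up along the parked rod to the pivot, y to the knife's side, z square to the rod. A fixed prong at -y reaches 45 mm above the seat; at +y the sprung jaw, whose sloping lip reaches 27 mm above the seat
- clip_jaw (a joint): opening of the sprung jaw, rad: 0 = closed over the slot, about 0.15 while the rod passes; about 5 N down on the handle pushes the rod past it
- knife: kitchen knife held level in the clamp, blade about 110 mm long, 119 mm above the worktop, edge towards the robot, tip on the clip's side, dark wooden handle on the other side. Origin as the sharpener's; the tip lies at -120, -64 mm in its axes, the edge 131 mm in front of the column's axis, the handle's end at +158 mm in y
- stone_tray: black tray, 93 x 139 mm and 16 mm high, with two spare stones, fixed, to the right in front. Origin: centre of its underside
- mug_blue: green and white mug, 92 mm across and 93 mm high, bystander. Origin: in its underside
- tumbler: clear glass tumbler, 81 mm across and 92 mm high, to the left, bystander. Origin: centre of its underside
- lemon: yellow lemon, 71 x 53 x 51 mm, to the left, bystander. Origin: centre of its underside
- spice_tin: small round pot with a lid, 62 mm across and 35 mm high, to the left, bystander. Origin: centre of its underside

How it is judged:
By the outcome, as a careful person would: the job done as asked, in the order asked, and still so for the second after the job is handed in, with the robot touching nothing.
It also fails if it takes over 43 s, if anything falls off the work surface, if the arm or the gripper's body presses on something with over 40 N, if the wrist force passes 120 N, or if a joint passes its speed limit or range.

## Robot

A 6-joint arm with a two-finger parallel gripper is mounted at the origin on a cart in front of the work surface, level with it; the furniture and walls round the work are solid. World frame = base frame: x ahead of the robot, y to its left, z up, the work surface at z = 0. Lengths are in m, angles in rad, forces in N, time in s.
With the tool pointing down it reaches from about 0.4 to 0.825 m from the base axis. Payload 7 kg.
Tool frame: the origin (TCP) lies midway between the tips of the shut fingers; the grasp point (between the pads) lies 19 mm behind it; z points along the fingers, y is the line along which they close (so a half turn about z gives the same grasp; the last joint's range is limited). The gripper opens to 88 mm and grips with 3 to 60 N. Pads are 19 mm wide; open, the fingers measure 130 mm over their backs; the gripper's body (78 mm by 193 mm) begins 47 mm behind the grasp point.
Start: joints at [-0.854, 0.359, 0.012, 0, -1.224, -0.288], TCP at [0.281, -0.614, 0.227] pointing down, gripper open.
Joint ranges: [-3.07, 3.07], [-1.43, 2.12], [-1.02, 1.25], [-3.03, 1.67], [-3.05, -0], [-3.03, 3.03]. Speed limits (rad/s): [2.39, 2.39, 3.01, 3.14, 3.14, 3.14].

## Interface

Orientations are given as a unit quaternion [w, x, y, z].
In Python, from station import ctrl, eyes, finish_job gives the robot as it stands. The module is installed in compiled form; this text tells all that it offers.
- The arm moves only by the tool drive_tool, never from a script. Its argument "steps" is a list of rows, each an object with "rot": the turn, a rotation vector about the tool's x, y, z in rad, a list of three; "travel": the shift along the tool's x, y, z in m, a list of three; "jaw": the opening, from -1 (shut) to 1 (fully open). A call has 1 to 12 rows; each row shifts and turns the commanded pose from where the row before left it, along the tool's axes as they then stand; what a row does not reach is not made up. A row lasts 1/12 s, in which the tool goes at most 41.7 mm and 7.16 degrees, less where a joint would pass 70% of its speed; a pose out of reach is approached as far as the arm can. A call with a gripper value outside its range is refused whole. The fingers move at their own pace and stop on an object; "newtons" is the grip in N (left out, the last holds). Time passes only in rows, so rows that do not move let the fingers close. It gives the time, the measured TCP pose, the force, the opening and the grip force at its end, in the units of the state.
- ctrl.observe(): the state, without advancing time (a new reading comes with each control period).
- eyes.snapshot(name): name is "side" or "top"; returns a dict with "frame" (384x512x3 uint8, red, green, blue), "fovy" (degrees; the focal length in pixels is half the picture's height over the tangent of half this angle, whatever the lens; pixels are square), "cx", "cy" (the principal point, pixels), "k1" (the pictures are not rectified: a ray, as slopes to the right and down, at radius r is drawn at 1 + k1 r^2 times it, then the intrinsics apply), "position" and "attitude" of the camera in the world. Camera axes: x right, y up, looking along -z (the intrinsics and any distortion apply to the point x, -y, -z); pixel columns grow to the right and rows downward; lengths in m; the calibration is good to about 2 mm. A picture is of the moment at which its call begins. There is no depth.
- finish_job(): hands the job in; it is judged then, once.
Trained networks look in a picture, given as the dict that the camera call returned (one of the last four; its "shot" number tells which), for a name from the list of things; names that differ only in an ending like _2 or _b are one class to them, and where a whole thing is asked for, a point or a joint stands for the part that bears it (a point fixed in the world has none). Each returns a list of dicts, best first, with "confidence" (0 to 1); they miss things now and then, are a little off and sometimes report something else, mostly with a low value. They report only what shows in the picture. A call takes as long as a camera call.
- eyes.look_for(thing, picture): "position" ([column, row] as shares, 0 to 1, of the picture: columns of its width, rows of its height, amid what is visible of it).
- eyes.place_of(thing, picture): "position" ([column, row] as shares, 0 to 1, of the picture: columns of its width, rows of its height: a listed point, or the origin of a listed thing).
The state is a dict: "t": time; "joint_pos": joint angles; "qvel": joint speeds; "effort": joint torques, N m; "tool_pos": TCP position; "ee_rot": TCP orientation; "contact_force": force on the tool from outside, world axes, zero at the start; "wrist_torque": the same for the moment, N m; "opening": opening from 0.0 (shut) to 1.0 (fully open); "grip_force": force on a finger pad.
Only numpy, scipy, OpenCV 4.12 (cv2) and the standard library are available. Lean on these libraries where they do the work, as an engineer would, in place of code of your own. Each camera call takes 0.05 s, during which the arm holds its last target. There are 200 camera calls.

## Working session

There is one attempt and no reset: what is moved stays moved. The work goes in short steps, Python scripts to look and compute and a tool call to move; the robot and the scene stay as the last step left them, time stands still between calls to the robot, and variables do not carry over. Pictures are saved under pics/ and viewed, at most 10 in all, crops included, and the job is handed in when it is done.

Besides the shell and the picture viewer there is one more tool, called after "Call:" as a command line: name --argument value ..., lists and objects as JSON in quotes. drive_tool: Moves the arm, as the interface text tells. Its arguments: {"type":"object","properties":{"steps":{"type":"array","items":{"type":"object","properties":{"rot":{"type":"array","items":{"type":"number"}},"travel":{"type":"array","items":{"type":"number"}},"jaw":{"type":"number"}}}},"newtons":{"type":"number"}},"required":["steps"]}

```bash
mkdir -p pics
cat > h.py <<'E'
import numpy as np, cv2
from scipy.spatial.transform import Rotation as R
from station import ctrl, eyes, finish_job
def q2R(q): return R.from_quat([q[1],q[2],q[3],q[0]])
def K(s):
    h=s["frame"].shape[0]; f=h/2/np.tan(np.radians(s["fovy"])/2)
    return np.array([[f,0,s["cx"]],[0,f,s["cy"]],[0,0,1]]),np.array([s["k1"],0,0,0.])
def ray(s,p):
    k,d=K(s); px=np.array([[[p[0]*s["frame"].shape[1],p[1]*s["frame"].shape[0]]]],float)
    u=cv2.undistortPoints(px,k,d)[0,0]
    v=q2R(s["attitude"]).apply([u[0],-u[1],-1]); return np.array(s["position"]),v/np.linalg.norm(v)
def proj(s,P):
    k,d=K(s); c=q2R(s["attitude"]).inv().apply(np.atleast_2d(P)-np.array(s["position"]))*[1,-1,-1]
    return cv2.projectPoints(c.reshape(-1,1,3),np.zeros(3),np.zeros(3),k,d)[0].reshape(-1,2)
def atz(s,p,z):
    o,v=ray(s,p); return o+v*(z-o[2])/v[2]
def tri(s1,p1,s2,p2):
    o1,a=ray(s1,p1);o2,b=ray(s2,p2)
    t=np.linalg.lstsq(np.c_[a,-b],o2-o1,rcond=None)[0]
    A=o1+a*t[0];B=o2+b*t[1]; return (A+B)/2,np.linalg.norm(A-B)
E
python3 - <<'E'
from h import *
np.set_printoptions(precision=4,suppress=True)
s=eyes.snapshot("side");t=eyes.snapshot("top")
for n,x in(("side",s),("top",t)):
    cv2.imwrite(f"pics/{n}0.png",x["frame"][:,:,::-1]); print(n,x["position"],q2R(x["attitude"]).as_matrix()[:,2])
for th in ["sharpener","pivot","handle","rod_mark","clip_seat","clip","knife","stone_tray","mug_blue","tumbler","lemon","spice_tin"]:
    a=eyes.place_of(th,s);b=eyes.place_of(th,t)
    print(th,[(np.round(q["position"],3),round(q["confidence"],2)) for q in a[:2]],[(np.round(q["position"],3),round(q["confidence"],2)) for q in b[:2]])
    if a and b: print("   ",*tri(s,a[0]["position"],t,b[0]["position"]))
    elif b: print("  top z0",atz(t,b[0]["position"],0))
    elif a: print("  side z0",atz(s,a[0]["position"],0))
o=ctrl.observe();print(o)
E
```

```text
side [ 0.4281 -1.22    0.7893] [-0.1099 -0.8859  0.4507]
top [0.3353 0.0257 1.2628] [-0.2319  0.012   0.9727]
sharpener [(array([0.561, 0.521]), 0.69)] [(array([0.409, 0.463]), 0.97), (array([0.475, 0.54 ]), 0.15)]
    [0.7132 0.1761 0.003 ] 0.02930710904110999
pivot [(array([0.557, 0.396]), 0.58)] [(array([0.4  , 0.395]), 0.61)]
    [0.7141 0.1642 0.2094] 0.01575393014509721
handle [(array([0.415, 0.497]), 0.78)] [(array([0.447, 0.644]), 0.66)]
    [0.4422 0.1054 0.0947] 0.007070455843392873
rod_mark [(array([0.448, 0.465]), 0.86)] [(array([0.435, 0.571]), 0.75)]
    [0.5139 0.1201 0.1337] 0.017242463223946396
clip_seat [(array([0.492, 0.519]), 0.44), (array([0.488, 0.514]), 0.4)] [(array([0.473, 0.53 ]), 0.47)]
    [0.58   0.0578 0.0815] 0.004142256000242194
clip [(array([0.49 , 0.521]), 0.44)] [(array([0.478, 0.544]), 0.6)]
    [0.5694 0.0507 0.0814] 0.011552761111270748
knife [(array([0.49 , 0.518]), 0.22)] [(array([0.41 , 0.456]), 0.22)]
    [0.6393 0.1653 0.0411] 0.10968145967252073
stone_tray [(array([0.409, 0.709]), 0.58)] [(array([0.628, 0.646]), 0.66)]
    [ 0.4286 -0.2107 
[... 342 characters left out ...]
52)] [(array([0.248, 0.585]), 0.71)]
    [0.546  0.4659 0.0006] 0.010604512159370945
spice_tin [(array([0.49 , 0.444]), 0.41)] [(array([0.251, 0.529]), 0.59)]
    [0.6177 0.462  0.0005] 0.00262028358386636
{'t': 1.3, 'joint_pos': array([-0.8539,  0.3586,  0.0119,  0.    , -1.2241, -0.2881]), 'qvel': array([-0.0016,  0.    ,  0.0035, -0.0004, -0.0007,  0.0003]), 'effort': array([ -0.0018, -58.2389,  29.3296,   7.0026,   0.0124,  -0.    ]), 'tool_pos': array([ 0.2806, -0.6139,  0.2266]), 'ee_rot': array([-0.    , -0.2128,  0.9771, -0.    ]), 'contact_force': array([-0.1334,  0.1995,  0.3025]), 'wrist_torque': array([ 0.0177, -0.008 , -0.0346]), 'grip_force': 0.0, 'opening': 0.9999298922429505}
```

View pics/side0.png

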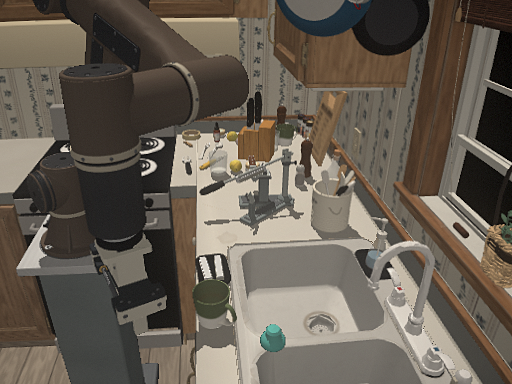

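View pics/top0.png

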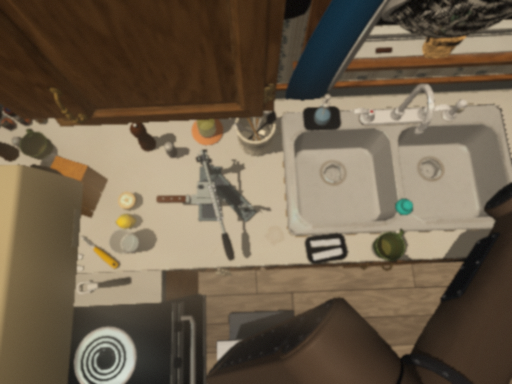

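```bash
cat > fit.py <<'E'
from h import *
from scipy.optimize import least_squares
def Rz(a): return np.array([[np.cos(a),-np.sin(a),0],[np.sin(a),np.cos(a),0],[0,0,1]])
def pts(p):
    x,y,yaw,sw,ti=p; o=np.array([x,y,0]); M=Rz(yaw)
    d=Rz(yaw+sw)@np.array([-np.cos(ti),0,-np.sin(ti)]); pv=o+[0,0,.19]
    return dict(sharpener=o,pivot=pv,handle=pv+.29*d,rod_mark=pv+.215*d,
      clip_seat=o+M@np.array([-.187*np.cos(.75),-.187*np.sin(.75),.083]),
      tip=o+M@np.array([-.12,-.064,.119]),rodend=pv+.335*d,st0=pv+.098*d,hand0=pv+.245*d,kend=o+M@np.array([-.12,.158,.119]))
def fit(obs,p0):
    # obs: (shot,name,pixel,w)
    def f(p):
        P=pts(p); return np.concatenate([(proj(s,P[n])[0]-q)*w for s,n,q,w in obs])
    return least_squares(f,p0,loss="soft_l1",f_scale=2)
E
python3 - <<'E'
from fit import *
np.set_printoptions(precision=4,suppress=True)
obs=[];sh={}
for cam in("side","top"):
    s=eyes.snapshot(cam);sh[cam]=s
    for n in("sharpener","pivot","handle","rod_mark","clip_seat"):
        r=eyes.place_of(n,s)
        if r: obs.append((s,n,np.array(r[0]["position"])*[512,384],r[0]["confidence"]))
r=fit(obs,[.714,.17,-.05,.28,.33]);print(r.x,r.cost)
P=pts(r.x)
for s,n,q,w in obs: print(n,q,proj(s,P[n])[0])
for k in P: print(k,P[k])
for cam,(a,b,c,d) in dict(side=(190,140,320,240),top=(150,100,290,280)).items():
    s=sh[cam];k=5 if cam=="side" else 4
    if cam=="top":(a,b,c,d)=(145,135,285,270)
    im=cv2.resize(s["frame"][b:d,a:c,::-1],None,fx=k,fy=k,interpolation=cv2.INTER_CUBIC)
    for n in P:
        u=(proj(s,P[n])[0]-[a-.5,b-.5])*k; cv2.circle(im,tuple(int(v) for v in u),3,(0,0,255),-1); cv2.putText(im,n[:6],(int(u[0])+4,int(u[1])),0,.4,(255,0,255),1)
    cv2.imwrite(f"pics/{cam}1.png",im)
E
```

```text
[ 0.7092  0.168  -0.5231  0.7466  0.3085] 210.54079013499762
sharpener [289.3824 200.4096] [282.9193 202.6578]
pivot [285.2864 151.7184] [285.3778 156.0507]
handle [211.5072 188.8896] [210.4907 188.8236]
rod_mark [227.584  180.0192] [230.2659 180.1609]
clip_seat [217.4976 171.6864] [235.2677 190.1415]
sharpener [212.6848 175.296 ] [211.5833 174.9314]
pivot [203.008  154.4064] [204.4566 157.8225]
handle [229.2224 249.7152] [228.1747 246.6423]
rod_mark [221.4912 221.4912] [222.1474 224.0166]
clip_seat [322.2016 248.7936] [222.1475 220.6422]
sharpener [0.7092 0.168  0.    ]
pivot [0.7092 0.168  0.19  ]
handle [0.4398 0.1068 0.1019]
rod_mark [0.5095 0.1226 0.1247]
clip_seat [0.527 0.126 0.083]
tip [0.5733 0.1725 0.119 ]
rodend [0.398  0.0973 0.0883]
st0 [0.6182 0.1473 0.1602]
hand0 [0.4816 0.1163 0.1156]
kend [0.6842 0.3648 0.119 ]
```

View pics/side1.png

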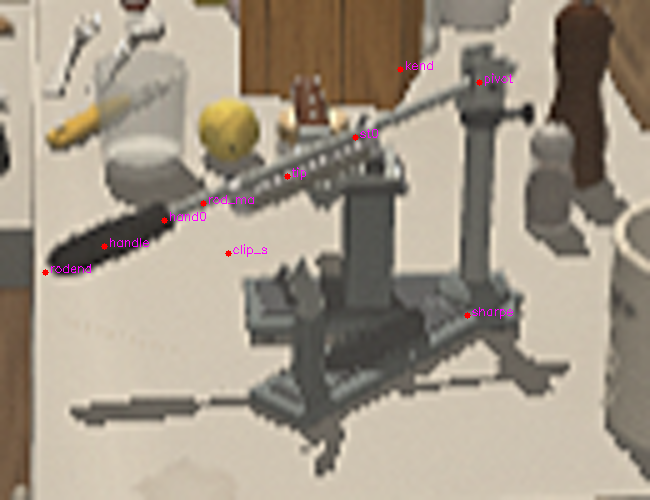

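View pics/top1.png

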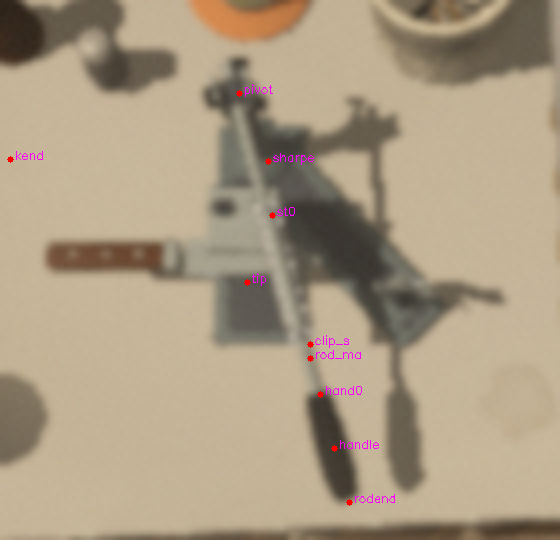

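Run:
```python
from fit import *
np.set_printoptions(precision=4,suppress=True)
sh={c:eyes.snapshot(c) for c in("side","top")}
S=lambda u,v:np.array([u/5+189.5,v/5+139.5]);T=lambda u,v:np.array([u/4+144.5,v/4+134.5])
s,t=sh["side"],sh["top"]
obs=[(s,"sharpener",S(478,305),.5),(s,"pivot",S(483,80),.7),(s,"handle",S(108,240),1),(s,"rodend",S(52,263),1),(s,"hand0",S(170,215),1),(s,"clip_seat",S(307,292),.6),
(t,"pivot",T(236,93),.7),(t,"handle",T(333,448),1),(t,"rodend",T(346,499),1),(t,"hand0",T(317,396),1),(t,"kend",T(47,256),.4),(t,"clip_seat",T(392,285),.6)]
for n in ("clip_seat","rod_mark","handle","sharpener","pivot"):
  for c in (s,t):
    r=eyes.place_of(n,c)
    for q in r[:2]: print(n,np.array(q["position"])*[512,384],round(q["confidence"],2))
r=fit(obs,[.71,.168,-.05,.28,.32]);print(r.x,r.cost)
P=pts(r.x)
for s_,n,q,w in obs: print(n,q,proj(s_,P[n])[0]-q)
for k in P: print(k,P[k])
np.save("p.npy",r.x)
for cam,(a,b,c,d),k in (("side",(190,140,320,240),5),("top",(145,135,285,270),4)):
    s=sh[cam]
    im=cv2.resize(s["frame"][b:d,a:c,::-1],None,fx=k,fy=k,interpolation=cv2.INTER_CUBIC)
    for n in P:
        u=(proj(s,P[n])[0]-[a-.5,b-.5])*k; cv2.circle(im,tuple(int(v) for v in u),3,(0,0,255),-1); cv2.putText(im,n[:6],(int(u[0])+4,int(u[1])),0,.4,(255,0,255),1)
    im=cv2.resize(im,(560,430)); I=im if cam=="side" else np.vstack([I,im])
cv2.imwrite("pics/both2.png",cv2.resize(I,(520,600) if 0 else (420,598)) if 0 else np.hstack([cv2.resize(I[:430],(400,400)),cv2.resize(I[430:],(400,400))]))
```

```text
clip_seat [250.2144 199.488 ] 0.65
clip_seat [242.3808 205.7088] 0.46
rod_mark [229.9904 181.4016] 0.93
rod_mark [222.3104 220.4928] 0.56
rod_mark [241.92   206.7072] 0.17
handle [228.096  250.4832] 0.91
sharpener [206.4896 174.912 ] 0.59
pivot [203.2128 153.4848] 0.61
[ 0.7125  0.1734 -0.0452  0.28    0.2917] 4.220141380861678
sharpener [285.1 200.5] [-1.5811  1.423 ]
pivot [286.1 155.5] [-0.0985 -0.068 ]
handle [211.1 187.5] [ 0.0765 -0.1672]
rodend [199.9 192.1] [-0.7503  0.3687]
hand0 [223.5 182.5] [-0.4017 -0.256 ]
clip_seat [250.9 197.9] [-1.356   1.7816]
pivot [203.5  157.75] [-0.7895 -0.8523]
handle [227.75 246.5 ] [-0.3385 -0.7718]
rodend [231.   259.25] [0.162  0.0157]
hand0 [223.75 233.5 ] [-0.109  -1.3682]
kend [156.25 198.5 ] [-1.0016  0.7136]
clip_seat [242.5  205.75] [1.6416 1.1575]
sharpener [0.7125 0.1734 0.    ]
pivot [0.7125 0.1734 0.19  ]
handle [0.4423 0.1088 0.1066]
rod_mark [0.5122 0.1255 0.1282]
clip_seat [0.57   0.0523 0.083 ]
tip [0.5897 0.1149 0.119 ]
rodend [0.4004 0.0988 0.0937]
st0 [0.6212 0.1516 0.1618]
hand0 [0.4843 0.1188 0.1195]
kend [0.5997 0.3367 0.119 ]
```

View pics/both2.png

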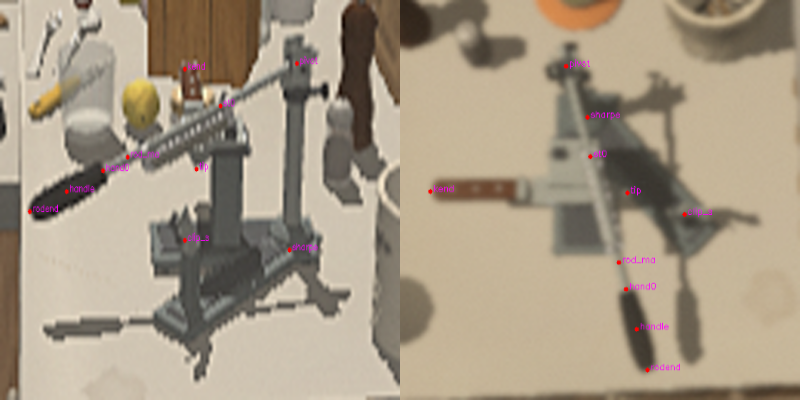

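The overlay fits: the pivot is at side px (286,155), the handle at side (211,188) and top (228,246), and the clip seat at side (250,199). The stone is clear of the knife, with tilt at about 0.29. I'll move above the handle.

Call:
drive_tool --steps '[{"travel": [-0.0293,0.0233,0],"jaw": 1},{"travel": [-0.0293,0.0233,0],"jaw": 1},{"travel": [-0.0293,0.0233,0],"jaw": 1},{"travel": [-0.0293,0.0233,0],"jaw": 1},{"travel": [-0.0293,0.0233,0],"jaw": 1},{"travel": [-0.0293,0.0233,0],"jaw": 1},{"travel": [-0.0293,0.0233,0],"jaw": 1},{"travel": [-0.0293,0.0233,0],"jaw": 1},{"travel": [-0.0293,0.0233,0],"jaw": 1},{"travel": [-0.0293,0.0233,0],"jaw": 1}]'

```text
invalid input at $.steps[0]: expected keys rot, travel, jaw
```

Call:
drive_tool --steps '[{"travel": [-0.0155,0.0357,0],"jaw": 1},{"travel": [-0.0155,0.0357,0],"jaw": 1},{"travel": [-0.0155,0.0357,0],"jaw": 1},{"travel": [-0.0155,0.0357,0],"jaw": 1},{"travel": [-0.0155,0.0357,0],"jaw": 1},{"travel": [-0.0155,0.0357,0],"jaw": 1},{"travel": [-0.0155,0.0357,0],"jaw": 1},{"travel": [-0.0155,0.0357,0],"jaw": 1},{"travel": [-0.0155,0.0357,0],"jaw": 1},{"travel": [-0.0155,0.0357,0],"jaw": 1},{"rot": [0,0,0.098],"jaw": 1},{"rot": [0,0,0.098],"jaw": 1}]'

```text
invalid input at $.steps[0]: expected keys rot, travel, jaw
```

Call:
drive_tool --steps '[{"travel": [0,0,0],"jaw": 1},{"travel": [0,0,0],"jaw": 1}]'

```text
invalid input at $.steps[0]: expected keys rot, travel, jaw
```

Call:
drive_tool --steps '[{"rot": [0,0,0],"travel": [-0.0293,0.0233,0],"jaw": 1},{"rot": [0,0,0],"travel": [-0.0293,0.0233,0],"jaw": 1},{"rot": [0,0,0],"travel": [-0.0293,0.0233,0],"jaw": 1},{"rot": [0,0,0],"travel": [-0.0293,0.0233,0],"jaw": 1},{"rot": [0,0,0],"travel": [-0.0293,0.0233,0],"jaw": 1},{"rot": [0,0,0],"travel": [-0.0293,0.0233,0],"jaw": 1},{"rot": [0,0,0],"travel": [-0.0293,0.0233,0],"jaw": 1},{"rot": [0,0,0],"travel": [-0.0293,0.0233,0],"jaw": 1},{"rot": [0,0,0],"travel": [-0.0293,0.0233,0],"jaw": 1},{"rot": [0,0,0],"travel": [-0.0293,0.0233,0],"jaw": 1}]'

```text
t: 3.33
tool_pos: [0.4507, -0.2785, 0.2269]
ee_rot: [0.0, -0.213, 0.977, -0.0]
contact_force: [0.7, -0.4, -0.3]
opening: 0.999
grip_force: 0.0
```

Call:
drive_tool --steps '[{"rot": [0,0,0],"travel": [-0.0155,0.0357,0],"jaw": 1},{"rot": [0,0,0],"travel": [-0.0155,0.0357,0],"jaw": 1},{"rot": [0,0,0],"travel": [-0.0155,0.0357,0],"jaw": 1},{"rot": [0,0,0],"travel": [-0.0155,0.0357,0],"jaw": 1},{"rot": [0,0,0],"travel": [-0.0155,0.0357,0],"jaw": 1},{"rot": [0,0,0],"travel": [-0.0155,0.0357,0],"jaw": 1},{"rot": [0,0,0],"travel": [-0.0155,0.0357,0],"jaw": 1},{"rot": [0,0,0],"travel": [-0.0155,0.0357,0],"jaw": 1},{"rot": [0,0,0],"travel": [-0.0155,0.0357,0],"jaw": 1},{"rot": [0,0,0],"travel": [-0.0155,0.0357,0],"jaw": 1},{"rot": [0,0,0.098],"travel": [0,0,0],"jaw": 1},{"rot": [0,0,0.098],"travel": [0,0,0],"jaw": 1}]'

```text
t: 4.33
tool_pos: [0.4426, 0.1113, 0.2267]
ee_rot: [0.0, -0.116, 0.993, 0.0]
contact_force: [-0.1, -1.1, -0.2]
opening: 1.003
grip_force: 0.0
```

Call:
drive_tool --steps '[{"rot": [0,0,0],"travel": [0,0,0],"jaw": 1},{"rot": [0,0,0],"travel": [0,0,0],"jaw": 1}]'

```text
t: 4.5
tool_pos: [0.4427, 0.1091, 0.2267]
ee_rot: [0.0, -0.118, 0.993, 0.0]
contact_force: [0.4, 0.9, -0.3]
opening: 0.998
grip_force: 0.0
```

Call:
drive_tool --steps '[{"rot": [0,0,0],"travel": [0,0,0.0276],"jaw": 1},{"rot": [0,0,0],"travel": [0,0,0.0276],"jaw": 1},{"rot": [0,0,0],"travel": [0,0,0.0276],"jaw": 1},{"rot": [0,0,0],"travel": [0,0,0.0276],"jaw": 1},{"rot": [0,0,0],"travel": [0,0,0.0276],"jaw": 1},{"rot": [0,0,0],"travel": [0,0,0],"jaw": 1}]'

```text
t: 5.0
tool_pos: [0.44, 0.1065, 0.0845]
ee_rot: [-0.003, -0.116, 0.993, -0.002]
contact_force: [-0.6, -0.5, -0.8]
opening: 0.999
grip_force: 0.0
```

Run:
```python
from fit import *
a=eyes.snapshot("side");b=eyes.snapshot("top")
i=cv2.resize(a["frame"][130:230,150:290,::-1],(560,400),interpolation=cv2.INTER_CUBIC)
j=cv2.resize(b["frame"][150:290,190:274,::-1],(240,400),interpolation=cv2.INTER_CUBIC)
cv2.imwrite("pics/pre.png",np.hstack([i,j]))
```

```text
(no output)
```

View pics/pre.png

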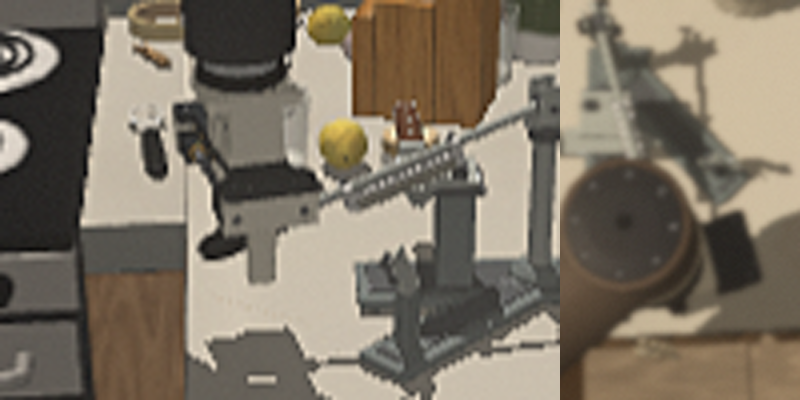

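The gripper straddles the handle: the near finger is at crop (262,260) and the handle's end shows at (225,245). I'll close it gently.

Call:
drive_tool --steps '[{"rot": [0,0,0],"travel": [0,0,0],"jaw": -1},{"rot": [0,0,0],"travel": [0,0,0],"jaw": -1},{"rot": [0,0,0],"travel": [0,0,0],"jaw": -1},{"rot": [0,0,0],"travel": [0,0,0],"jaw": -1},{"rot": [0,0,0],"travel": [0,0,0],"jaw": -1},{"rot": [0,0,0],"travel": [0,0,0],"jaw": -1},{"rot": [0,0,0],"travel": [0,0,0],"jaw": -1},{"rot": [0,0,0],"travel": [0,0,0],"jaw": -1}]' --newtons 20

```text
t: 5.77
tool_pos: [0.4428, 0.109, 0.0886]
ee_rot: [0.0, -0.116, 0.993, 0.0]
contact_force: [-0.0, -0.1, -0.3]
opening: 0.451
grip_force: 0.0
```

Call:
drive_tool --steps '[{"rot": [0,0,0],"travel": [0,0,0],"jaw": -1},{"rot": [0,0,0],"travel": [0,0,0],"jaw": -1},{"rot": [0,0,0],"travel": [0,0,0],"jaw": -1},{"rot": [0,0,0],"travel": [0,0,0],"jaw": -1}]' --newtons 20

```text
t: 6.1
tool_pos: [0.4427, 0.1089, 0.0885]
ee_rot: [-0.0, -0.116, 0.993, -0.0]
contact_force: [-0.1, -1.0, 0.2]
opening: 0.286
grip_force: 20.0
```

Call:
drive_tool --steps '[{"rot": [0,0,0],"travel": [0.001,0,-0.003],"jaw": -1},{"rot": [0,0,0],"travel": [0.001,0,-0.003],"jaw": -1},{"rot": [0,0,0],"travel": [0,0,0],"jaw": -1}]'

```text
t: 6.35
tool_pos: [0.4408, 0.1086, 0.095]
ee_rot: [0.0, -0.116, 0.993, 0.0]
contact_force: [1.2, 0.1, -3.3]
opening: 0.285
grip_force: 20.0
```

Call:
drive_tool --steps '[{"rot": [0,0,-0.04],"travel": [-0.0002,-0.0112,0],"jaw": -1},{"rot": [0,0,-0.04],"travel": [-0.0002,-0.0112,0],"jaw": -1},{"rot": [0,0,-0.04],"travel": [-0.0002,-0.0112,0],"jaw": -1},{"rot": [0,0,-0.04],"travel": [-0.0002,-0.0112,0],"jaw": -1},{"rot": [0,0,-0.04],"travel": [-0.0002,-0.0112,0],"jaw": -1}]'

```text
t: 6.77
tool_pos: [0.4592, 0.0554, 0.0947]
ee_rot: [0.0, -0.216, 0.976, 0.0]
contact_force: [3.0, 0.5, -2.4]
opening: 0.289
grip_force: 20.0
```

Forces are low, so I'll carry on swinging.

Call:
drive_tool --steps '[{"rot": [0,0,-0.04],"travel": [-0.0002,-0.0112,0],"jaw": -1},{"rot": [0,0,-0.04],"travel": [-0.0002,-0.0112,0],"jaw": -1},{"rot": [0,0,-0.04],"travel": [-0.0002,-0.0112,0],"jaw": -1},{"rot": [0,0,-0.04],"travel": [-0.0002,-0.0112,0],"jaw": -1},{"rot": [0,0,-0.04],"travel": [-0.0002,-0.0112,0],"jaw": -1},{"rot": [0,0,-0.04],"travel": [-0.0002,-0.0112,0],"jaw": -1},{"rot": [0,0,0],"travel": [0,0,0],"jaw": -1},{"rot": [0,0,0],"travel": [0,0,0],"jaw": -1}]'

```text
t: 7.43
tool_pos: [0.4944, -0.0015, 0.0945]
ee_rot: [0.0, -0.329, 0.944, 0.0]
contact_force: [1.5, 1.5, -1.9]
opening: 0.284
grip_force: 20.0
```

Call:
drive_tool --steps '[{"rot": [0,0,-0.01],"travel": [0,-0.0028,0],"jaw": -1},{"rot": [0,0,-0.01],"travel": [0,-0.0028,0],"jaw": -1},{"rot": [0,0,-0.01],"travel": [0,-0.0028,0],"jaw": -1},{"rot": [0,0,0],"travel": [0,0,0],"jaw": -1},{"rot": [0,0,0],"travel": [0,0,0],"jaw": -1}]'

```text
t: 7.85
tool_pos: [0.4995, -0.0079, 0.0946]
ee_rot: [0.0, -0.344, 0.939, -0.0]
contact_force: [1.3, 2.5, -1.2]
opening: 0.282
grip_force: 20.0
```

Call:
drive_tool --steps '[{"rot": [0,0,-0.005],"travel": [0,-0.0014,0],"jaw": -1},{"rot": [0,0,0],"travel": [0,0,0],"jaw": -1},{"rot": [0,0,0],"travel": [0,0,0],"jaw": -1}]'

```text
t: 8.1
tool_pos: [0.5004, -0.009, 0.0946]
ee_rot: [0.0, -0.347, 0.938, -0.0]
contact_force: [1.4, 2.6, -1.3]
opening: 0.283
grip_force: 20.0
```

Call:
drive_tool --steps '[{"rot": [0,0,-0.005],"travel": [0,-0.0014,0],"jaw": -1},{"rot": [0,0,0],"travel": [0,0,0],"jaw": -1},{"rot": [0,0,0],"travel": [0,0,0],"jaw": -1}]'

```text
t: 8.35
tool_pos: [0.5014, -0.0101, 0.0946]
ee_rot: [0.0, -0.349, 0.937, -0.0]
contact_force: [2.6, 1.4, -1.6]
opening: 0.28
grip_force: 20.0
```

Call:
drive_tool --steps '[{"rot": [0,0,-0.005],"travel": [0,-0.0014,0],"jaw": -1},{"rot": [0,0,0],"travel": [0,0,0],"jaw": -1},{"rot": [0,0,0],"travel": [0,0,0],"jaw": -1}]'

```text
t: 8.6
tool_pos: [0.5023, -0.0112, 0.0946]
ee_rot: [0.0, -0.351, 0.936, -0.0]
contact_force: [2.8, 3.5, -0.8]
opening: 0.288
grip_force: 20.0
```

Run:
```python
from fit import *
a=eyes.snapshot("side");b=eyes.snapshot("top")
i=cv2.resize(a["frame"][130:230,170:310,::-1],(560,400),interpolation=cv2.INTER_CUBIC)
j=cv2.resize(b["frame"][150:290,190:274,::-1],(240,400),interpolation=cv2.INTER_CUBIC)
cv2.imwrite("pics/sw.png",np.hstack([i,j]))
```

```text
(no output)
```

View pics/sw.png

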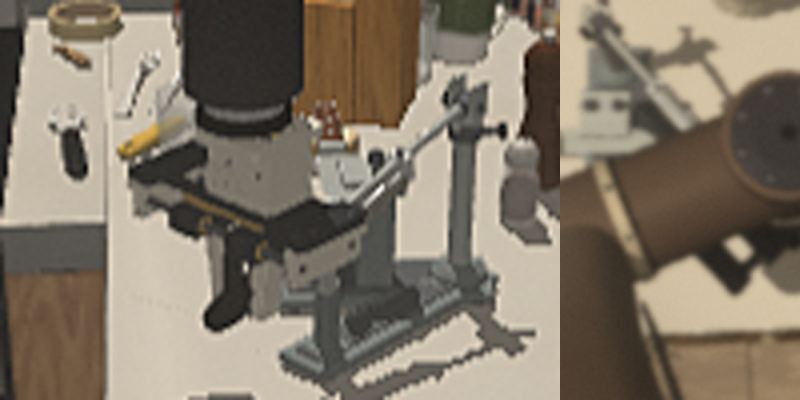

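The stone is past the knife and the arm is near the clip's plane, but I've felt no stop yet. I'll nudge further.

Call:
drive_tool --steps '[{"rot": [0,0,-0.005],"travel": [0,-0.0014,0],"jaw": -1},{"rot": [0,0,0],"travel": [0,0,0],"jaw": -1},{"rot": [0,0,0],"travel": [0,0,0],"jaw": -1}]'

```text
t: 8.95
tool_pos: [0.5032, -0.0123, 0.0946]
ee_rot: [0.0, -0.354, 0.935, -0.0]
contact_force: [2.5, 2.0, -1.5]
opening: 0.289
grip_force: 20.0
```

Call:
drive_tool --steps '[{"rot": [0,0,-0.005],"travel": [0,-0.0014,0],"jaw": -1},{"rot": [0,0,0],"travel": [0,0,0],"jaw": -1},{"rot": [0,0,0],"travel": [0,0,0],"jaw": -1}]'

```text
t: 9.2
tool_pos: [0.5041, -0.0132, 0.0946]
ee_rot: [0.0, -0.356, 0.935, 0.0]
contact_force: [2.8, 4.7, -1.6]
opening: 0.286
grip_force: 20.0
```

Run:
```python
from h import *
for _ in range(3):
    o=ctrl.observe();print(o["contact_force"],o["wrist_torque"],o["tool_pos"]); eyes.snapshot("top")
```

```text
[ 2.75639942  4.69841712 -1.55461596] [ 1.28531574 -0.94880697  0.07264659] [ 0.50412764 -0.01324788  0.09461738]
[ 2.45929031  4.1747252  -0.33039418] [ 1.23078937 -1.02687826 -0.00314432] [ 0.50408257 -0.01321162  0.09458996]
[ 3.06695835  4.48606502 -0.88054728] [ 1.28273233 -1.10182733  0.0752089 ] [ 0.50410017 -0.013223    0.09463225]
```

Call:
drive_tool --steps '[{"rot": [0,0,-0.005],"travel": [-0.0005,-0.0014,0],"jaw": -1},{"rot": [0,0,0],"travel": [0,0,0],"jaw": -1},{"rot": [0,0,0],"travel": [0,0,0],"jaw": -1}]'

```text
t: 9.6
tool_pos: [0.5049, -0.0141, 0.0944]
ee_rot: [-0.0, -0.358, 0.934, 0.0]
contact_force: [1.2, 4.4, -0.5]
opening: 0.282
grip_force: 20.0
```

Call:
drive_tool --steps '[{"rot": [0,0,-0.005],"travel": [-0.0005,-0.0014,0],"jaw": -1},{"rot": [0,0,0],"travel": [0,0,0],"jaw": -1},{"rot": [0,0,0],"travel": [0,0,0],"jaw": -1}]'

```text
t: 9.85
tool_pos: [0.5058, -0.015, 0.0942]
ee_rot: [-0.001, -0.36, 0.933, 0.0]
contact_force: [-0.4, 3.5, -1.7]
opening: 0.285
grip_force: 20.0
```

Call:
drive_tool --steps '[{"rot": [0,0,-0.005],"travel": [-0.0005,-0.0014,0],"jaw": -1},{"rot": [0,0,0],"travel": [0,0,0],"jaw": -1},{"rot": [0,0,0],"travel": [0,0,0],"jaw": -1}]'

```text
t: 10.1
tool_pos: [0.5068, -0.0158, 0.0941]
ee_rot: [-0.001, -0.363, 0.932, 0.0]
contact_force: [-3.3, 2.5, -2.7]
opening: 0.286
grip_force: 20.0
```

Run:
```python
from fit import *
a=eyes.snapshot("side");b=eyes.snapshot("top")
p=np.load("p.npy").copy(); o=ctrl.observe(); print(o["contact_force"],o["wrist_torque"],o["tool_pos"])
i=cv2.resize(a["frame"][145:225,240:310,::-1],(525,600),interpolation=cv2.INTER_CUBIC)
j=cv2.resize(b["frame"][150:230,190:226,::-1],(270,600),interpolation=cv2.INTER_CUBIC)
cv2.imwrite("pics/sw2.png",np.hstack([i,j]))
```

```text
[-4.15999909  2.68464391 -2.09363537] [ 0.76448389  1.48677381 -0.05534135] [ 0.50677185 -0.01585794  0.09409753]
```

View pics/sw2.png

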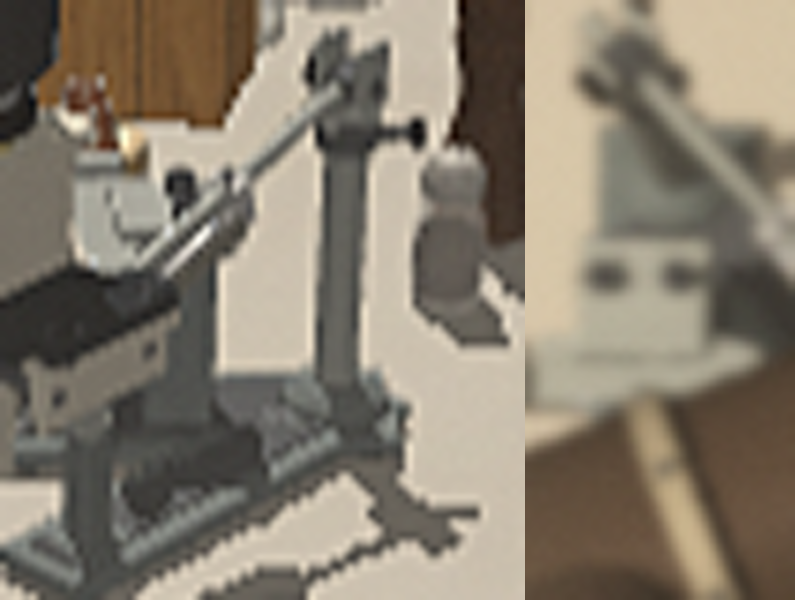

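The sideways force has risen to about 5 N, so the swing stop is reached, and the stone is well past the knife. I'll ease back slightly and start down along the arc.

Call:
drive_tool --steps '[{"rot": [0,0,0.005],"travel": [0,0.002,0],"jaw": -1},{"rot": [0,0,0],"travel": [-0.0024,0,0.0075],"jaw": -1},{"rot": [0,0,0],"travel": [-0.0024,0,0.0075],"jaw": -1},{"rot": [0,0,0],"travel": [-0.0025,0,0.0075],"jaw": -1},{"rot": [0,0,0],"travel": [0,0,0],"jaw": -1},{"rot": [0,0,0],"travel": [0,0,0],"jaw": -1}]'

```text
t: 10.7
tool_pos: [0.5102, -0.0081, 0.071]
ee_rot: [-0.001, -0.36, 0.933, 0.001]
contact_force: [-8.2, 10.6, -3.9]
opening: 0.286
grip_force: 20.0
```

Call:
drive_tool --steps '[{"rot": [0,0,0],"travel": [-0.0022,0,0.0054],"jaw": -1},{"rot": [0,0,0],"travel": [-0.0022,0,0.0054],"jaw": -1},{"rot": [0,0,0],"travel": [0,0,0],"jaw": -1},{"rot": [0,0,0],"travel": [0,0,0],"jaw": -1}]'

```text
t: 11.03
tool_pos: [0.5132, -0.005, 0.0601]
ee_rot: [-0.001, -0.36, 0.933, 0.001]
contact_force: [-7.8, 11.1, -6.5]
opening: 0.283
grip_force: 20.0
```

Call:
drive_tool --steps '[{"rot": [0,0,0],"travel": [-0.0022,0,0.0054],"jaw": -1},{"rot": [0,0,0],"travel": [-0.0022,0,0.0054],"jaw": -1},{"rot": [0,0,0],"travel": [0,0,0],"jaw": -1},{"rot": [0,0,0],"travel": [0,0,0],"jaw": -1}]'

```text
t: 11.37
tool_pos: [0.5167, -0.0019, 0.0494]
ee_rot: [-0.001, -0.36, 0.933, 0.001]
contact_force: [-7.5, 13.0, -6.9]
opening: 0.283
grip_force: 20.0
```

Run:
```python
from fit import *
np.set_printoptions(precision=4,suppress=True)
a=eyes.snapshot("side");b=eyes.snapshot("top")
o=ctrl.observe(); print(o["contact_force"],o["wrist_torque"],o["tool_pos"])
for n in("clip_seat","clip","rod_mark","pivot","handle","clip_jaw","guide_rod"):
  for c,l in((a,"s"),(b,"t")):
    for f in("place_of","look_for"):
      try: r=getattr(eyes,f)(n,c)
      except Exception as e: continue
      print(n,l,f,[(np.array(q["position"])*[512,384],round(q["confidence"],2)) for q in r[:2]])
i=cv2.resize(a["frame"][145:225,210:310,::-1],(600,480),interpolation=cv2.INTER_CUBIC)
j=cv2.resize(b["frame"][150:246,190:230,::-1],(200,480),interpolation=cv2.INTER_CUBIC)
cv2.imwrite("pics/d1.png",np.hstack([i,j]))
```

```text
[-8.436  12.6013 -6.8355] [ 4.7816  2.6786 -0.0518] [ 0.5167 -0.0019  0.0493]
clip_seat s place_of []
clip_seat s look_for [(array([215.6032, 163.6992]), 0.3)]
clip_seat t place_of []
clip_seat t look_for [(array([220.416 , 174.4896]), 0.48)]
clip s place_of []
clip s look_for []
clip t place_of []
clip t look_for [(array([181.9136, 197.6832]), 0.19)]
rod_mark s place_of [(array([246.784, 196.608]), 0.55)]
rod_mark s look_for [(array([262.2976, 184.0128]), 0.91)]
rod_mark t place_of []
rod_mark t look_for [(array([218.0096, 172.8   ]), 0.75)]
pivot s place_of [(array([285.4912, 150.2976]), 0.86)]
pivot s look_for [(array([265.6256, 190.5024]), 0.62)]
pivot t place_of [(array([200.2944, 154.4832]), 0.96)]
pivot t look_for [(array([205.9776, 185.5872]), 0.68)]
handle s place_of [(array([236.3904, 215.3856]), 0.77), (array([289.1776, 199.7184]), 0.65)]
handle s look_for [(array([262.912 , 185.8176]), 0.74)]
handle t place_of [(array([262.7072, 225.4848]), 0.62), (array([126.9248, 205.0944]), 0.27)]
handle t look_for [(array([223.2832, 179.0976]), 0.66)]
clip_jaw s look_for []
clip_jaw t look_for [(array([222.4128, 180.4032]), 0.62)]
guide_rod s look_for [(array([262.912 , 185.5104]), 0.78)]
guide_rod t look_for [(array([215.9104, 173.9904]), 0.53)]
```

View pics/d1.png

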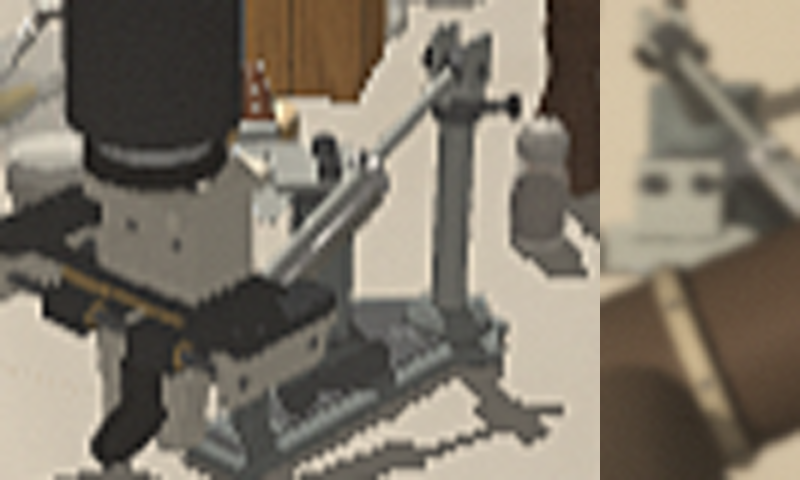

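The gripper body hides the clip, and its inner edge comes close to the clip's prong at this grip point. I'll release, look, and regrip further out on the handle.

Call:
drive_tool --steps '[{"rot": [0,0,0],"travel": [0,0,0],"jaw": 0.0},{"rot": [0,0,0],"travel": [0,0,0],"jaw": 0.0},{"rot": [0,0,0],"travel": [0,0,0],"jaw": 0.0},{"rot": [0,0,0],"travel": [0,0,0],"jaw": 0.0}]'

```text
t: 13.0
tool_pos: [0.5195, -0.0031, 0.051]
ee_rot: [0.001, -0.361, 0.933, -0.0]
contact_force: [0.0, -0.4, -0.4]
opening: 0.484
grip_force: 0.0
```

Call:
drive_tool --steps '[{"rot": [0,0,0],"travel": [0,0,-0.03],"jaw": 0.8},{"rot": [0,0,0],"travel": [0,0,-0.03],"jaw": 0.8},{"rot": [0,0,0],"travel": [0,0,-0.03],"jaw": 0.8},{"rot": [0,0,0],"travel": [0.04,0,0],"jaw": 0.8},{"rot": [0,0,0],"travel": [0.03,0,0],"jaw": 0.8},{"rot": [0,0,0],"travel": [0,0,0],"jaw": 0.8}]'

```text
t: 13.5
tool_pos: [0.4631, -0.0526, 0.1411]
ee_rot: [0.0, -0.36, 0.933, 0.0]
contact_force: [-0.8, 1.2, -1.6]
opening: 0.871
grip_force: 0.0
```

Run:
```python
from fit import *
np.set_printoptions(precision=4,suppress=True)
a=eyes.snapshot("side");b=eyes.snapshot("top")
cv2.imwrite("pics/d2full.png",a["frame"][:,:,::-1]);cv2.imwrite("pics/d2top.png",b["frame"][:,:,::-1])
for n in("clip_seat","rod_mark","pivot","handle","sharpener"):
  for c,l in((a,"s"),(b,"t")):
      r=eyes.place_of(n,c)
      print(n,l,[(np.array(q["position"])*[512,384],round(q["confidence"],2)) for q in r[:2]])
p=np.load("p.npy").copy(); 
for yaw in(-.045,-.025):
 p[2]=yaw;p[3]=.755;p[4]=.433
 for k,v in pts(p).items(): print(k,v,proj(a,v)[0],proj(b,v)[0])
i=cv2.resize(a["frame"][145:225,200:300,::-1],(750,600),interpolation=cv2.INTER_CUBIC)
cv2.imwrite("pics/d2.png",i)
```

```text
clip_seat s [(array([251.5968, 198.2976]), 0.43)]
clip_seat t []
rod_mark s [(array([249.9072, 195.9168]), 0.94)]
rod_mark t [(array([244.8896, 204.7872]), 0.9), (array([323.9936, 248.9856]), 0.4)]
pivot s [(array([285.9008, 152.6016]), 0.82), (array([249.3952, 197.9136]), 0.37)]
pivot t [(array([202.2912, 156.7104]), 0.89)]
handle s [(array([235.6224, 211.2   ]), 0.87), (array([289.4848, 198.6816]), 0.72)]
handle t [(array([202.8032, 157.5936]), 0.39)]
sharpener s [(array([285.696 , 197.6832]), 0.97)]
sharpener t [(array([208.5888, 175.7184]), 0.78)]
sharpener [0.7125 0.1734 0.    ] [283.5189 201.923 ] [210.0804 174.1289]
pivot [0.7125 0.1734 0.19  ] [286.0015 155.432 ] [202.7105 156.8977]
handle [0.5128 0.0018 0.0683] [233.8324 211.6755] [260.0278 224.063 ]
rod_mark [0.5645 0.0462 0.0998] [248.1471 196.2458] [245.9026 207.5025]
clip_seat [0.5701 0.0522 0.083 ] [249.5531 199.6859] [244.151 206.899]
tip [0.5897 0.1149 0.119 ] [253.3913 181.7744] [224.2308 199.5295]
rodend [ 0.4819 -0.0248  0.0494] [224.9534 221.2451] [268.2921 233.7545]
st0 [0.645  0.1154 0.1489] [269.3133 173.4267] 
[... 160 characters left out ...]
rpener [0.7125 0.1734 0.    ] [283.5189 201.923 ] [210.0804 174.1289]
pivot [0.7125 0.1734 0.19  ] [286.0015 155.432 ] [202.7105 156.8977]
handle [ 0.5163 -0.0021  0.0683] [234.9743 212.239 ] [261.1726 222.9783]
rod_mark [0.567  0.0433 0.0998] [248.9985 196.6297] [246.7727 206.6943]
clip_seat [0.5725 0.0494 0.083 ] [250.3597 200.0574] [244.9774 206.1401]
tip [0.5909 0.1124 0.119 ] [253.8108 182.0736] [224.9801 199.1385]
rodend [ 0.4859 -0.0294  0.0494] [226.2665 221.9295] [269.5953 232.5053]
st0 [0.6462 0.1141 0.1489] [269.7035 173.5799] [223.3376 180.2036]
hand0 [0.5468 0.0251 0.0872] [243.4611 202.7933] [252.5885 213.2704]
kend [0.5965 0.3344 0.119 ] [248.8252 156.9627] [155.9475 200.1791]
```

View pics/d2.png

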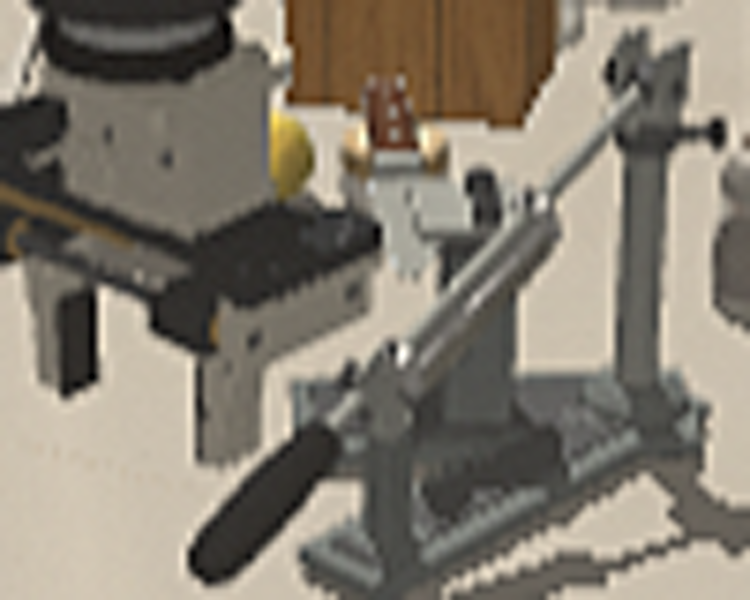

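The rod lies between the prong and the jaw, and the handle's middle is at about side px (234,212). It isn't seated yet: the tilt is about 0.43. I'll shut the fingers and press down on the outer handle, clear of the clip.

Call:
drive_tool --steps '[{"rot": [0,0,0],"travel": [-0.0277,0.0015,0],"jaw": -1},{"rot": [0,0,0],"travel": [-0.0277,0.0015,0],"jaw": -1},{"rot": [0,0,0],"travel": [0,0,0],"jaw": -1},{"rot": [0,0,0],"travel": [0,0,0],"jaw": -1},{"rot": [0,0,0],"travel": [0,0,0],"jaw": -1},{"rot": [0,0,0],"travel": [0,0,0],"jaw": -1},{"rot": [0,0,0],"travel": [0,0,0],"jaw": -1},{"rot": [0,0,0],"travel": [0,0,0],"jaw": -1},{"rot": [0,0,0],"travel": [0,0,0],"jaw": -1},{"rot": [0,0,0],"travel": [0,0,0],"jaw": -1},{"rot": [0,0,0],"travel": [0,0,0],"jaw": -1},{"rot": [0,0,0],"travel": [0,0,0],"jaw": -1}]'

```text
t: 15.1
tool_pos: [0.5056, -0.0108, 0.1405]
ee_rot: [0.0, -0.361, 0.933, 0.0]
contact_force: [-0.2, 0.3, -0.2]
opening: 0.05
grip_force: 0.0
```

Call:
drive_tool --steps '[{"rot": [0,0,0],"travel": [0,0,0.018],"jaw": -1},{"rot": [0,0,0],"travel": [0,0,0.018],"jaw": -1},{"rot": [0,0,0],"travel": [0,0,0.018],"jaw": -1},{"rot": [0,0,0],"travel": [0,0,0],"jaw": -1},{"rot": [0,0,0],"travel": [0,0,0],"jaw": -1}]'

```text
t: 15.52
tool_pos: [0.5051, -0.011, 0.086]
ee_rot: [-0.001, -0.361, 0.933, -0.0]
contact_force: [0.9, 0.6, 0.4]
opening: 0.008
grip_force: 0.0
```

Call:
drive_tool --steps '[{"rot": [0,0,0],"travel": [0,0,0.004],"jaw": -1},{"rot": [0,0,0],"travel": [0,0,0.004],"jaw": -1},{"rot": [0,0,0],"travel": [0,0,0.004],"jaw": -1},{"rot": [0,0,0],"travel": [0,0,0],"jaw": -1}]'

```text
t: 15.85
tool_pos: [0.5074, -0.0103, 0.0757]
ee_rot: [0.002, -0.361, 0.933, -0.0]
contact_force: [-0.5, -0.1, 8.8]
opening: 0.007
grip_force: 3.4
```

Call:
drive_tool --steps '[{"rot": [0,0,0],"travel": [0,0,0.003],"jaw": -1},{"rot": [0,0,0],"travel": [0,0,0.003],"jaw": -1},{"rot": [0,0,0],"travel": [0,0,0],"jaw": -1}]'

```text
t: 16.1
tool_pos: [0.5088, -0.0095, 0.0714]
ee_rot: [0.004, -0.361, 0.932, -0.0]
contact_force: [-1.9, 4.0, 16.3]
opening: 0.005
grip_force: 6.8
```

Call:
drive_tool --steps '[{"rot": [0,0,0],"travel": [0,0,0.003],"jaw": -1},{"rot": [0,0,0],"travel": [0,0,0.003],"jaw": -1},{"rot": [0,0,0],"travel": [0,0,0],"jaw": -1}]'

```text
t: 16.35
tool_pos: [0.5075, -0.01, 0.0638]
ee_rot: [0.002, -0.361, 0.933, -0.0]
contact_force: [1.5, 0.2, 0.9]
opening: 0.008
grip_force: 0.9
```

Call:
drive_tool --steps '[{"rot": [0,0,0],"travel": [0,0,0.003],"jaw": -1},{"rot": [0,0,0],"travel": [0,0,0.003],"jaw": -1},{"rot": [0,0,0],"travel": [0,0,0],"jaw": -1}]'

```text
t: 16.6
tool_pos: [0.505, -0.0109, 0.0559]
ee_rot: [-0.0, -0.36, 0.933, 0.0]
contact_force: [-0.3, 0.5, 0.9]
opening: 0.002
grip_force: 0.3
```

The lip gave way at 16 N. I'll press on to the bottom.

Call:
drive_tool --steps '[{"rot": [0,0,0],"travel": [0,0,0.003],"jaw": -1},{"rot": [0,0,0],"travel": [0,0,0],"jaw": -1},{"rot": [0,0,0],"travel": [0,0,0],"jaw": -1}]'

```text
t: 16.85
tool_pos: [0.5051, -0.0109, 0.053]
ee_rot: [-0.001, -0.361, 0.933, 0.0]
contact_force: [0.2, -0.6, 0.2]
opening: 0.008
grip_force: 0.2
```

Call:
drive_tool --steps '[{"rot": [0,0,0],"travel": [0,0,0.003],"jaw": -1},{"rot": [0,0,0],"travel": [0,0,0],"jaw": -1},{"rot": [0,0,0],"travel": [0,0,0],"jaw": -1}]'

```text
t: 17.1
tool_pos: [0.5059, -0.0107, 0.0508]
ee_rot: [0.0, -0.361, 0.933, -0.0]
contact_force: [-1.8, 0.6, 6.6]
opening: 0.006
grip_force: 3.0
```

Call:
drive_tool --steps '[{"rot": [0,0,0],"travel": [0,0,0.003],"jaw": -1},{"rot": [0,0,0],"travel": [0,0,0],"jaw": -1},{"rot": [0,0,0],"travel": [0,0,0],"jaw": -1}]'

```text
t: 17.35
tool_pos: [0.5064, -0.0106, 0.0494]
ee_rot: [0.001, -0.361, 0.933, -0.0]
contact_force: [-7.7, 1.0, 24.1]
opening: 0.009
grip_force: 11.6
```

Solid bottom at the expected height (24 N). I'll retract and check by numbers, since I've used up my picture views.

Call:
drive_tool --steps '[{"rot": [0,0,0],"travel": [0,0,-0.02],"jaw": -1},{"rot": [0,0,0],"travel": [0,0,-0.03],"jaw": -1},{"rot": [0,0,0],"travel": [0,0,-0.03],"jaw": -1},{"rot": [0,0,0],"travel": [0,0,-0.03],"jaw": -1},{"rot": [0,0,0],"travel": [0.02,0,-0.03],"jaw": -1},{"rot": [0,0,0],"travel": [0.03,0,0],"jaw": -1},{"rot": [0,0,0],"travel": [0,0,0],"jaw": -1},{"rot": [0,0,0],"travel": [0,0,0],"jaw": -1}]'

```text
t: 18.02
tool_pos: [0.4678, -0.0449, 0.188]
ee_rot: [0.001, -0.36, 0.933, 0.0]
contact_force: [0.2, 0.5, 1.2]
opening: 0.002
grip_force: 0.0
```

Run:
```python
from fit import *
np.set_printoptions(precision=4,suppress=True)
a=eyes.snapshot("side")
p=np.load("p.npy").copy()
for n in("rod_mark","handle"): print(n,[(np.array(q["position"])*[512,384],round(q["confidence"],2)) for q in eyes.place_of(n,a)[:2]])
for ti in(.433,.52):
  p[2:]=[-.03,.75,ti]; P=pts(p); print(ti,{k:proj(a,P[k])[0] for k in("rod_mark","handle","rodend")})
# dark handle pixels now vs before pressing
def dark(im):
    m=(im[:,:,:3].max(2)<60); m[:195]=0;m[228:]=0;m[:,:222]=0;m[:,246:]=0
    n,l,st,c=cv2.connectedComponentsWithStats(m.astype(np.uint8)); i=1+st[1:,4].argmax(); return c[i],st[i]
print(dark(cv2.imread("pics/d2full.png")),dark(a["frame"]))
o=ctrl.observe();print(o["t"],o["tool_pos"],o["contact_force"])
```

```text
rod_mark [(array([246.8864, 202.2144]), 0.65)]
handle [(array([239.8208, 217.9968]), 0.92)]
0.433 {'rod_mark': array([248.5705, 196.4386]), 'handle': array([234.3999, 211.9584]), 'rodend': array([225.6058, 221.5887])}
0.52 {'rod_mark': array([250.2407, 199.8779]), 'handle': array([236.871 , 216.4867]), 'rodend': array([228.6201, 226.7342])}
(array([234.5471, 211.9   ]), array([225, 202,  20,  21, 170], dtype=int32)) (array([237.006 , 216.6265]), array([228, 206,  18,  22, 166], dtype=int32))
18.1667 [ 0.4688 -0.0442  0.1871] [-0.163  -0.3337 -0.2498]
```

The handle's centroid at (237.0, 216.6) matches the predicted parked position of (236.9, 216.5). The arm is seated at tilt 0.52 and the robot is clear.

```bash
python3 -c "
from station import finish_job; print(finish_job())"
```

```text
the job is handed in; nothing more can be done
None
```

The arm was swung past the knife tip and pressed to the bottom of the parking clip. The sprung jaw gave way on the way down, but I had no picture views left to see it closed; handle position and forces match the parked pose, the robot was clear, and the job is handed in.

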